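# Take the milk thermometer out of its tube and stand it in the pitcher

### The job

Get the glass milk thermometer ready for steaming: it has slipped down out of reach inside its closed-end storage tube, so lift the tube off its wire rest, tip it mouth-down so that the thermometer's capped top end slides well out against the end wall of the drip tray, and lay the tube back in the rest as it lay, without letting the thermometer drop out. Then take the thermometer by that top end, draw it out, lower it bulb-first into the larger of the two milk pitchers and let go only when the bulb is well down inside, so that it stands leaning on the rim. Leave the tube lying in its rest, and the pitchers and everything else standing where they are.

Things in the scene. Friction and masses are not known exactly. Their poses are not given: they have to be found in the camera images.
- tube: Loose plain aluminium tube, 170 mm long, 34 mm outside diameter, 26 mm bore, 0.15 kg, one end closed by a black cap, the other open. Lies level in the rest. Origin mid-length on its axis; x runs along the axis to the open mouth (85 mm from the origin); the bore's floor is 79 mm the other way. Grip it across the middle from above, between the rest's frames.
- tube_mouth (a point): Centre of the tube's open mouth.
- rest: Bent-wire rest in a black drip tray, one piece fixed to the worktop. Origin on the worktop under the rest; x along it, the tube's way. Two V-shaped wire frames at x = -42 and 42 mm, tops 62 mm high, 78 mm wide, guide the tube in from 15 mm to the side; its axis then lies 57 mm up. Tray: x -67 to 189, y -48 to 48 mm, 18 mm high, floor 4 and walls 4 mm: end wall's inner face at x = 185 mm.
- thermometer: Loose rigid glass stick, round-ended, 135 x 18 mm, 0.05 kg, bulb at one end, grey cap 25 mm long at the top. Origin mid-length on its axis, x to the top. Starts inside the tube on the bore's bottom (axis 4 mm below the tube's), top 17 to 30 mm inside the mouth. Slides once the tube is tipped some 18 to 28 degrees; a floor alone will not stop it, the tray's end wall does; stays put when level.
- thermometer_top (a point): Tip of the thermometer's capped top end, 67.5 mm from its origin.
- thermometer_bulb (a point): Tip of the thermometer's bulb end, 67.5 mm from its origin.
- pitcher: The larger of two steel milk pitchers, loose, 0.26 kg, open at the top: body 76 mm across, 96 mm high, rim at 93 mm, walls up to 9 mm thick, so about 58 mm clear inside. Origin on its underside, z up; the body's axis lies 11 mm from the origin along y; spout at +y, strap handle at -y reaching 58 mm from the origin.
- pitcher_in (a point): Centre of the larger pitcher's inner floor, 5 mm above its underside, on the axis of its body.
- small_pitcher: The smaller steel milk pitcher, 66 mm across, 81 mm high, same shape; a bystander. Origin on its underside.
- caddy: Black sugar-sachet caddy, 68 x 120 x 74 mm, a bystander. Origin on its underside.
- jigger: Steel hourglass measuring jigger, 43 mm across, 86 mm high, a bystander. Origin on its underside.
- shaker: Steel cocoa shaker, 67 mm across, 105 mm high, a bystander. Origin on its underside.

How it is judged:
On the way, in this order (a step that is already met when the one before it is completed fails the run):
1. the thermometer's top end shows at least 20 mm beyond the mouth, with the tube laid back in its rest and let go (x of thermometer_top in the frame of tube above 0.105 m and contact force between the fingers and tube below 0.3 N and x of tube in the frame of rest between -0.03 and 0.03 m and y of tube in the frame of rest between -0.008 and 0.008 m and z of tube in the frame of rest between 0.052 and 0.063 m and angle between the x axis of tube and the x axis of rest, either way round below 0.12 rad and x of tube_mouth in the frame of rest above 0 m), for 0.2 s.
2. the thermometer is drawn right out of the tube, held in the fingers by its top half (contact force between the fingers and thermometer above 1 N and x of the grasp point in the frame of thermometer above 0 m and distance between thermometer_bulb and tube_mouth above 0.02 m and x of thermometer_bulb in the frame of tube above 0.085 m), for 0.1 s.
3. still held, its bulb is lowered into the larger pitcher to within 50 mm of the floor (contact force between the fingers and thermometer above 1 N and horizontal distance between thermometer_bulb and pitcher_in below 0.036 m and z of thermometer_bulb in the frame of pitcher_in below 0.05 m), for 0.1 s.
At the end, for the whole second after the job is handed in: The thermometer rests bulb-down in the larger pitcher: bulb within 20 mm of the floor and 36 mm of its middle, top over 110 mm up; pitcher upright (0.1 rad); tube at rest in its rest, mouth as at the start (30 mm along, 8 mm across, 0.12 rad) (horizontal distance between thermometer_bulb and pitcher_in below 0.036 m and z of thermometer_bulb in the frame of pitcher_in below 0.02 m and height (world z) of thermometer_top above 0.11 m and linear speed of each of thermometer, tube below 0.02 m/s and angle between pitcher's own z axis and vertical below 0.1 rad and x of tube in the frame of rest between -0.03 and 0.03 m and y of tube in the frame of rest between -0.008 and 0.008 m and z of tube in the frame of rest between 0.052 and 0.063 m and angle between the x axis of tube and the x axis of rest, either way round below 0.12 rad and x of tube_mouth in the frame of rest above 0 m); the robot touches nothing.
It fails at once if the thermometer drops out and lies on the worktop (both its ends below 30 mm) (height (world z) of each of thermometer_top, thermometer_bulb below 0.03 m).
It fails at once if the larger pitcher is pushed more than 40 mm or tipped more than 0.35 rad (distance of pitcher from where it was at the start of the episode above 0.04 m or angle between pitcher's own z axis and vertical above 0.35 rad).
It fails at once if a bystander (smaller pitcher, caddy, jigger or shaker) is moved more than 30 mm (distance of any of small_pitcher, caddy, jigger, shaker from where it was at the start of the episode above 0.03 m).
It also fails if it takes over 67 s, if anything falls off the work surface, if the arm or the gripper's body presses on something with over 40 N, if the wrist force passes 120 N, or if a joint passes its speed limit or range.

### The arm

A 6-joint arm with a two-finger parallel gripper is mounted at the origin on a cart in front of the work surface, level with it; the furniture and walls round the work are solid. World frame = base frame: x ahead of the robot, y to its left, z up, the work surface at z = 0. Lengths are in m, angles in rad, forces in N, time in s.
With the tool pointing down it reaches from about 0.35 to 0.775 m from the base axis. Payload 5.5 kg.
Tool frame: the origin (TCP) lies between the finger pads; the fingertips stand 22 mm ahead of it and the grasp point (between the pads) lies 3 mm ahead of it; z points along the fingers, y is the line along which they close (so a half turn about z gives the same grasp; the last joint's range is limited). The gripper opens to 85 mm and grips with 20 to 120 N. Pads are 22 mm wide; open, the fingers measure 114 mm over their backs; the gripper's body (76 mm by 85 mm) begins 54 mm behind the grasp point. The pads swing forward as they close: fully open they stand 13 mm farther back than shut.
Start: joints at [0.994, 0.313, 0.046, 1.304, 0, 1.431], TCP at [0.243, 0.521, 0.253] pointing down, gripper open.
Joint ranges: [-2.76, 2.76], [-0.86, 1.69], [-1.03, 1.26], [-2.2, 2.34], [-1.47, 1.5], [-3.14, 3.14]. Speed limits (rad/s): [2.57, 2.57, 3.14, 3.14, 3.14, 3.14].

### API

Orientations are given as a unit quaternion [w, x, y, z].
In Python, from workcell import env, vision, hand_in gives the robot as it stands (env), with the cameras (vision) and the job as plain functions.
- The arm moves only by the tool advance, called after "Request:" as name([rows], argument=value, ...), one row to a line, values as JSON. Schema: {"type":"object","properties":{"plan":{"type":"array","items":{"type":"object","properties":{"pos":{"type":"array","items":{"type":"number"},"minItems":3,"maxItems":3},"turn_vec":{"type":"array","items":{"type":"number"},"minItems":3,"maxItems":3}},"additionalProperties":false},"minItems":1,"maxItems":8},"finger_gap":{"type":"number"},"clamp_n":{"type":"number"},"only":{"type":"string"},"quiet":{"type":"boolean"},"lines":{"type":"string"}},"required":["plan"],"additionalProperties":false}. plan is a list of rows, 1 to 8 of them, each an object with the fields pos (a list: dx, dy, dz in m), turn_vec (a list: a rotation vector rx, ry, rz in rad); a field left out counts as zero; each row is the pose to reach, as a shift and turn from the pose commanded when the call began, along the tool's axes at that moment; what a row does not reach only later rows make up. A row lasts 1/8 s, in which the tool goes at most 0.0625 m and 0.188 rad, less where a joint would pass 70% of its speed; a pose out of reach is approached as far as the arm can. finger_gap is the finger opening in m, set as the call begins (left out keeps the last). The fingers move at their own pace and stop on an object; clamp_n is the grip in N (left out, the last holds). Time passes only in rows, so rows that do not move let the fingers close. The tool returns the time, the measured TCP pose, the force, the opening and the grip force at its end. only (a regular expression) keeps the lines of the reply that match it, lines (a string "A,B") keeps lines A to B, and quiet returns only ok. Input that does not fit is refused with a message, and nothing moves.
- env.get_state(): the state, without advancing time (a new reading comes with each control period).
- vision.read_camera(name): name is "side" or "top"; returns a dict with "image" (400x640x3 uint8, red, green, blue), "K" (3x3 intrinsics, pixels), "D" ([k1, k2, p1, p2, k3] as OpenCV has them; the pictures are not rectified), "R" (3x3) and "t" (3): a world point X has camera coordinates R X + t. Camera axes: x right, y down, z forward; pixel columns grow to the right and rows downward; lengths in m; the calibration is good to about 2 mm. A picture is of the moment at which its call begins. There is no depth.
- hand_in(): hands the job in; it is judged then, once.
The state is a dict: "clock": time; "joint_pos": joint angles; "qvel": joint speeds; "tau": joint torques, N m; "tcp_pos": TCP position; "orientation": TCP orientation; "wrist_force": force on the tool from outside, world axes, zero at the start; "ft_torque": the same for the moment, N m; "finger_gap": finger opening in m; "grip_force": force on a finger pad.
Only numpy, scipy, OpenCV 4.12 (cv2) and the standard library are available. Lean on these libraries where they do the work, as an engineer would, in place of code of your own. Each camera call takes 0.05 s, during which the arm holds its last target. There are 200 camera calls.

## Working session

There is one attempt and no reset: what is moved stays moved. The work goes in short steps, Python scripts to look and compute and a tool call to move; the robot and the scene stay as the last step left them, time stands still between calls to the robot, and variables do not carry over. Pictures are saved under pics/ and viewed, at most 10 in all, crops included, and the job is handed in when it is done.

```bash
ls; mkdir -p pics; python3 - <<'E'
from workcell import env, vision, hand_in
import cv2
s=env.get_state()
print(s)
for n in("side","top"):
    r=vision.read_camera(n); cv2.imwrite(f"pics/{n}0.png",r["image"][:,:,::-1]); print(n,r["K"],r["D"],r["R"],r["t"])
E
```

```text
pics
workcell.py
{'clock': 0.0, 'joint_pos': array([9.94412868e-01, 3.14000071e-01, 4.49642838e-02, 1.30356419e+00,
       8.98044518e-06, 1.43119287e+00]), 'qvel': array([ 0.00065008, -0.00217739, -0.00215353,  0.00144569,  0.00012457,
        0.000688  ]), 'tau': array([-1.51061889e-03, -4.80637658e+01,  2.98528129e+01,  1.96281925e-02,
       -2.99877647e-04, -1.29431501e-05]), 'tcp_pos': array([0.24299222, 0.5206223 , 0.25240299]), 'orientation': array([-3.20200773e-04,  2.16658062e-01,  9.76247136e-01, -8.43076765e-04]), 'wrist_force': array([-0.30676981, -0.58653293,  0.3031683 ]), 'ft_torque': array([-0.03345748, -0.01145962, -0.01387324]), 'grip_force': 0.0, 'finger_gap': 0.08534815241939572}
side [[484.45553596   0.         317.31549018]
 [  0.         484.45553596 202.42699565]
 [  0.           0.           1.        ]] [0.04077054 0.         0.         0.         0.        ] [[-0.99960864 -0.02697404  0.00741368]
 [-0.02311651  0.64724219 -0.76193384]
 [ 0.01575399 -0.76180703 -0.64761243]] [0.47102403 0.10146196 1.42422813]
top [[509.17984943   0.         316.36856646]
 [  0.         509.17984943 195.12669611]
 [  0.           0.           1.        ]] [-0.16444924  0.          0.          0.          0.        ] [[ 0.03833084 -0.9992629  -0.00209786]
 [-0.90400085 -0.03378191 -0.4261939 ]
 [ 0.42580888  0.01823283 -0.90462941]] [-0.0803017   0.48137656  1.49404557]
```

View pics/side0.png

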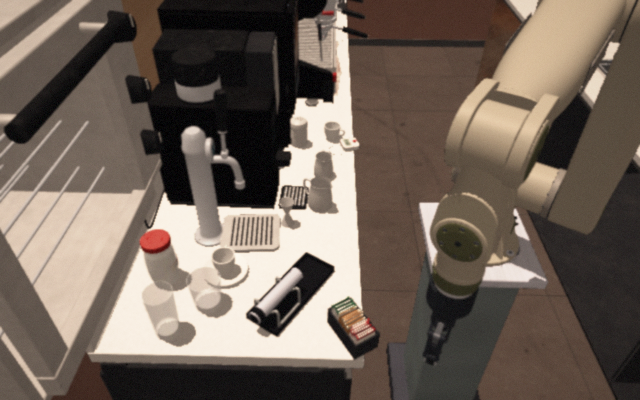

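View pics/top0.png

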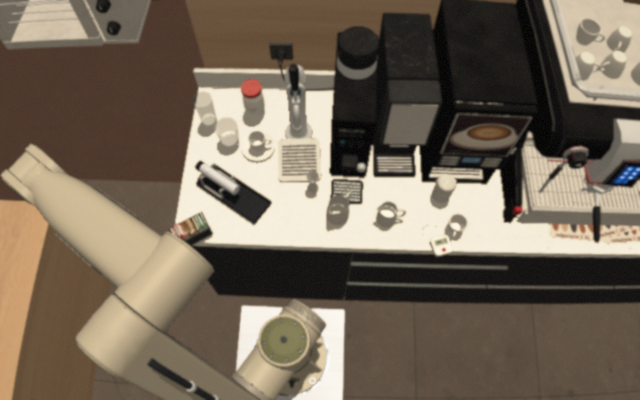

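The side view shows the tray at about (248–335, 255–330), the tube from (258,312) to (300,270), the caddy at (353,328), and pitcher candidates at (319,190) and (323,165). In the top view the tray runs (197,170)–(270,212), with the tube's mouth towards (238,190). I'll zoom in.

```bash
python3 - <<'E'
import cv2,numpy as np
a=cv2.imread("pics/side0.png")[240:365,235:395]; b=cv2.imread("pics/top0.png")[150:250,160:280]
c=cv2.imread("pics/side0.png")[110:225,275:375]; d=cv2.imread("pics/top0.png")[165:255,290:480]
f=lambda i,s,w,h: cv2.copyMakeBorder(cv2.resize(i,None,fx=s,fy=s,interpolation=cv2.INTER_CUBIC),0,0,0,0,cv2.BORDER_CONSTANT)
C=np.zeros((600,800,3),np.uint8)
def put(i,x,y,s):
    r=cv2.resize(i,None,fx=s,fy=s,interpolation=cv2.INTER_CUBIC);h,w=r.shape[:2];C[y:y+h,x:x+w]=r[:600-y,:800-x]
put(a,0,0,2.5);put(b,410,0,3);put(c,0,320,2.4);put(d,250,320,2.8)
cv2.imwrite("pics/crop.png",C)
E
```

```text
(no output)
```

View pics/crop.png

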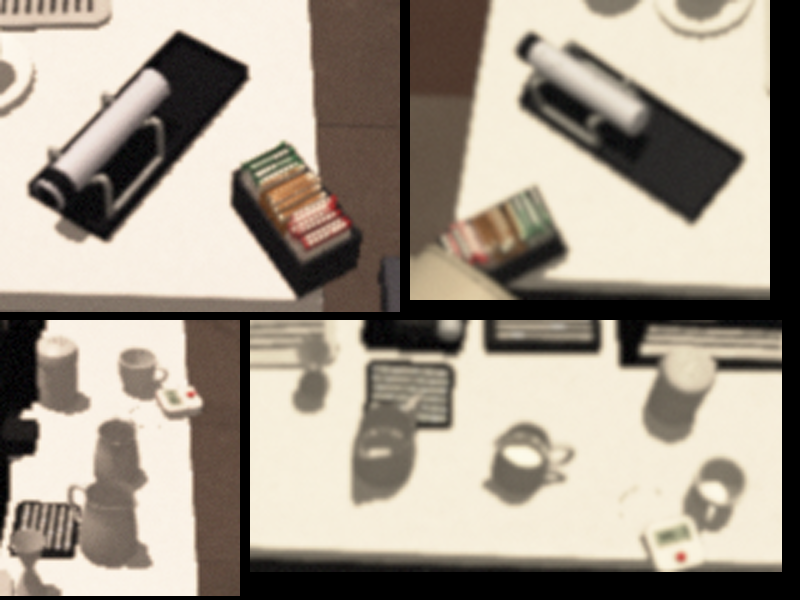

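The crops show the tube's mouth facing the long, bare end of the tray (side ≈(299,270), top ≈(236,190)). The larger pitcher is the one nearest the jigger, with its rim at side ≈(320,182), top ≈(339,206). The smaller one is beyond it. Next I'll measure them.

```bash
cat > h.py <<'E'
import numpy as np,cv2
from workcell import env, vision, hand_in
def cam(n):
    r=vision.read_camera(n); return r
def ray(r,uv):
    p=cv2.undistortPoints(np.array(uv,float).reshape(-1,1,2),np.array(r["K"]),np.array(r["D"])).reshape(-1,2)
    R=np.array(r["R"]);c=-R.T@np.array(r["t"]); return c,np.c_[p,np.ones(len(p))]@R
def onz(r,uv,z):
    c,d=ray(r,uv); return c+d*((z-c[2])/d[:,2])[:,None]
def tri(r1,u1,r2,u2):
    c1,d1=ray(r1,u1);c2,d2=ray(r2,u2);o=[]
    for a,b in zip(d1,d2):
        s=np.linalg.lstsq(np.c_[a,-b],c2-c1,rcond=None)[0]; p,q=c1+a*s[0],c2+b*s[1]; o.append([*(p+q)/2,np.linalg.norm(p-q)])
    return np.array(o)
E
python3 - <<'E'
from h import *
np.set_printoptions(precision=4,suppress=True)
S,T=cam("side"),cam("top")
for r,n,box in((S,"s",(235,240,345,345)),(T,"t",(190,155,280,235))):
    g=r["image"].max(2); x0,y0,x1,y1=box
    m=np.zeros(g.shape,np.uint8); m[y0:y1,x0:x1]=g[y0:y1,x0:x1]<75
    k,l,st,_=cv2.connectedComponentsWithStats(m); i=1+st[1:,4].argmax()
    c=max(cv2.findContours((l==i).astype(np.uint8),0,1)[0],key=cv2.contourArea)
    h=cv2.convexHull(c); p=cv2.approxPolyDP(h,3,True).reshape(-1,2)
    print(n,"tray",p.tolist()); print(onz(r,p,.018)[:,:2])
print("hand side",onz(S,[[307,252.8],[334.2,267.2],[277.4,336],[247,315.2]],.018))
print("hand top",onz(T,[[271.3,202.7],[254,224],[197.7,183.3],[213,164]],.018))
# pitcher silhouettes: grey on light
for r,n,box in((S,"s",(300,172,340,216)),(T,"t",(322,190,355,236))):
    im=r["image"];x0,y0,x1,y1=box
    print(n,"pitcher"); 
    for y in range(y0,y1,3): print(y,im[y,x0:x1,1].tolist())
E
```

```text
s tray [[332, 266], [333, 271], [277, 335], [247, 317], [306, 253]]
[[0.4278 0.1449]
 [0.425  0.1627]
 [0.5563 0.3658]
 [0.6337 0.3172]
 [0.5001 0.0991]]
t tray [[197, 183], [204, 177], [237, 180], [269, 204], [253, 222]]
[[0.5568 0.3486]
 [0.5805 0.3274]
 [0.573  0.2119]
 [0.4879 0.0956]
 [0.4215 0.1431]]
hand side [[0.4973 0.0983 0.018 ]
 [0.4218 0.149  0.018 ]
 [0.5551 0.3685 0.018 ]
 [0.6345 0.312  0.018 ]]
hand top [[0.4929 0.0883 0.018 ]
 [0.4146 0.1392 0.018 ]
 [0.5557 0.346  0.018 ]
 [0.6321 0.3026 0.018 ]]
s pitcher
172 [241, 241, 242, 242, 242, 242, 242, 242, 240, 241, 240, 240, 239, 228, 157, 126, 126, 119, 123, 121, 117, 114, 113, 105, 105, 105, 104, 107, 104, 103, 102, 99, 112, 143, 187, 227, 238, 241, 242, 241]
175 [243, 242, 242, 241, 243, 242, 240, 241, 240, 240, 242, 242, 242, 234, 189, 128, 112, 108, 113, 113, 113, 113, 107, 107, 108, 110, 105, 106, 104, 101, 102, 101, 105, 113, 123, 145, 197, 238, 242, 242]
178 [243, 242, 241, 236, 223, 213, 216, 227, 232, 233, 231, 220, 190, 151, 128, 104, 102, 103, 107, 106, 107, 110, 109, 113, 114, 117, 121, 120, 115, 109, 116, 
[... 4484 characters left out ...]
 238, 238, 237, 238]
226 [240, 239, 236, 219, 165, 129, 121, 121, 121, 120, 119, 120, 120, 119, 119, 118, 119, 120, 125, 138, 167, 204, 226, 236, 237, 238, 238, 237, 238, 238, 238, 238, 238]
229 [239, 238, 237, 227, 193, 150, 127, 132, 143, 148, 153, 166, 185, 194, 195, 197, 200, 210, 224, 232, 236, 239, 239, 239, 238, 238, 237, 238, 238, 239, 239, 239, 238]
232 [240, 239, 239, 237, 235, 231, 230, 231, 235, 236, 238, 238, 237, 237, 238, 239, 238, 239, 239, 238, 237, 238, 238, 238, 238, 238, 238, 238, 238, 238, 237, 237, 237]
235 [239, 238, 238, 238, 238, 239, 239, 238, 239, 238, 238, 238, 237, 238, 237, 238, 238, 239, 239, 238, 237, 237, 238, 238, 238, 238, 238, 239, 239, 240, 239, 239, 239]
```

```bash
python3 - <<'E'
from h import *
np.set_printoptions(precision=4,suppress=True)
S,T=cam("side"),cam("top")
a=S["image"][245:341,242:338,::-1]; b=T["image"][155:229,192:276,::-1]
C=np.zeros((580,800,3),np.uint8)
A=cv2.resize(a,None,fx=4,fy=4,interpolation=cv2.INTER_CUBIC);B=cv2.resize(b,None,fx=4.8,fy=4.8,interpolation=cv2.INTER_CUBIC)
C[:384,:384]=A; C[:B.shape[0],390:390+B.shape[1]]=B
c=S["image"][168:216,298:346,::-1]; d=T["image"][188:234,316:362,::-1]
C[384:580,:196]=cv2.resize(c,None,fx=4,fy=4,interpolation=cv2.INTER_CUBIC)[:, :][:196] if False else cv2.resize(c,(196,196),interpolation=cv2.INTER_CUBIC)
C[384:580,390:586]=cv2.resize(d,(196,196),interpolation=cv2.INTER_CUBIC)
for x in range(0,800,50): cv2.line(C,(x,575),(x,580),(0,0,255))
cv2.imwrite("pics/zoom.png",C)
# pitcher silhouette: undistorted horizontal edges at body mid height, both views
print("rim side",onz(S,[[311,181.5],[330,181.5],[320,176],[320,184]],.093))
print("rim top",onz(T,[[328,206],[348,206],[339,199],[339,214]],.093))
E
```

```text
rim side [[ 0.4945 -0.1277  0.093 ]
 [ 0.4369 -0.1298  0.093 ]
 [ 0.4679 -0.1562  0.093 ]
 [ 0.4669 -0.1164  0.093 ]]
rim top [[ 0.4545 -0.0997  0.093 ]
 [ 0.4569 -0.1627  0.093 ]
 [ 0.4801 -0.1339  0.093 ]
 [ 0.4285 -0.1349  0.093 ]]
```

View pics/zoom.png

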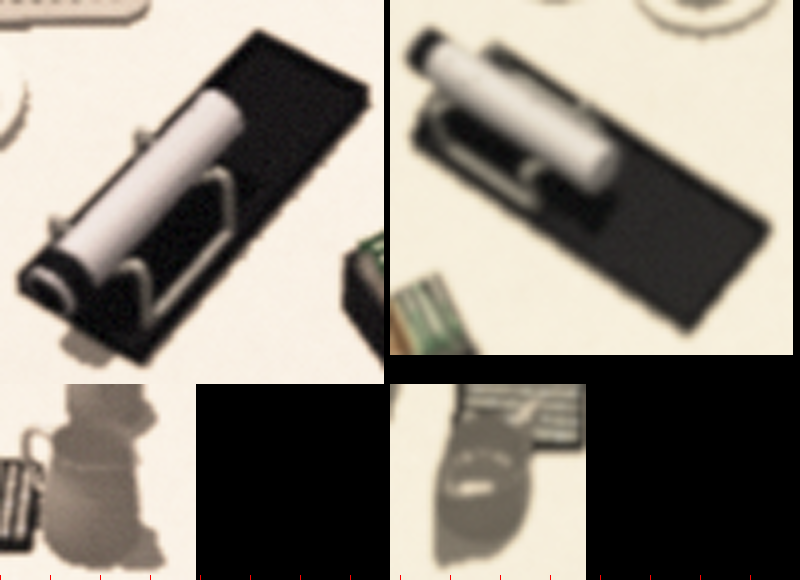

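The zoom shows the tube clearly: its axis runs from the cap border at side (262,310), top (201,166.5) to the mouth at side (298,271), top (236.5,190). The tray corners are visible too. The pitcher's rim ellipse centre is near side (320.5,182), top (339,208).

```bash
python3 - <<'E'
from h import *
np.set_printoptions(precision=4,suppress=True)
S,T=cam("side"),cam("top")
s=[[298.1,271.4],[261.9,310.1]];t=[[236.5,190.2],[200.8,166.5]]
print(onz(S,s,.057)[:,:2],onz(T,t,.057)[:,:2],tri(S,s,T,t))
z=lambda p,o,k,q:[[ (x-q)/k+o[0]-.4,y/k+o[1]-.4] for x,y in p]
sc=z([(258,30),(369,97),(143,365),(20,285)],(242,245),4,0); tc=z([(772,228),(690,335),(412,145),(495,43)],(192,155),4.8,390)
print(onz(S,sc,.018)[:,:2],onz(T,tc,.018)[:,:2]);print(onz(S,sc,.0)[:,:2],onz(T,tc,.0)[:,:2])
print(env.get_state()['clock'])
# pitcher rim (zoom scale 196/48 side, 196/46 top)
sp=[[298+x/4.083-.4,168+(y-384)/4.083-.4] for x,y in [(53,440),(133,440),(93,428),(93,466)]]
tp=[[316+(x-390)/4.26-.4,188+(y-384)/4.26-.4] for x,y in [(438,478),(531,478),(485,452),(485,400)]]
print(sp,onz(S,sp,.093)[:,:2],tp,onz(T,tp,.093)[:,:2])
# base
print("base",onz(S,[[298+x/4.083-.4,168+(y-384)/4.083-.4] for x,y in [(47,530),(139,530),(93,570)]],.0)[:,:2],onz(T,[[316+(485-390)/4.26-.4,188+(y-384)/4.26-.4] for y in (545,560)],0)[:,:2])
E
```

```text
[[0.5154 0.2017]
 [0.594  0.3251]] [[0.516  0.2019]
 [0.6001 0.3332]] [[0.5156 0.2019 0.0574 0.0004]
 [0.5939 0.331  0.0659 0.0028]]
[[0.5    0.0957]
 [0.4228 0.1549]
 [0.5553 0.3681]
 [0.6352 0.3139]] [[0.495  0.0889]
 [0.4132 0.1388]
 [0.5498 0.3504]
 [0.6339 0.3011]]
[[0.5009 0.0784]
 [0.4223 0.1388]
 [0.5572 0.3559]
 [0.6385 0.3007]] [[0.5032 0.091 ]
 [0.4204 0.1415]
 [0.5585 0.3556]
 [0.6436 0.3057]]
0.4
[[310.58065148175365, 181.31540533921137], [330.174087680627, 181.31540533921137], [320.37736958119035, 178.37638990938035], [320.37736958119035, 187.6832721038452]] [[ 0.4958 -0.1285]
 [ 0.4364 -0.1307]
 [ 0.4664 -0.1442]
 [ 0.4654 -0.0987]] [[326.86760563380284, 209.66572769953052], [348.69859154929577, 209.66572769953052], [337.9004694835681, 203.56244131455398], [337.9004694835681, 191.35586854460092]] [[ 0.4418 -0.0966]
 [ 0.4444 -0.165 ]
 [ 0.4641 -0.1307]
 [ 0.5068 -0.1298]]
base [[ 0.5008 -0.1343]
 [ 0.4295 -0.1369]
 [ 0.4641 -0.0889]] [[ 0.4274 -0.1349]
 [ 0.415  -0.1351]]
```

```bash
cat >> h.py <<'E'
from scipy.spatial.transform import Rotation as Ro
np.set_printoptions(precision=4,suppress=True)
D=np.array([-.538,-.843,0]);D/=np.linalg.norm(D); C0=np.array([.5615,.2735,0]); UP=np.array([0,0,1.])
def tool(th):  # tool x towards the cap; th = mouth-down tilt
    x=-D*np.cos(th)+UP*np.sin(th); z=-UP*np.cos(th)-D*np.sin(th); return np.c_[x,np.cross(z,x),z]
def cur():
    s=env.get_state(); q=s['orientation']; return s['tcp_pos'],Ro.from_quat([*q[1:],q[0]]).as_matrix()
def delta(p,R,frm=None):
    p0,R0=frm if frm else cur(); print("d",R0.T@(p-p0),"rv",Ro.from_matrix(R0.T@R).as_rotvec())
def tubepose(X,Z,th): # TCP pose for tube centre at rest X,Z
    R=tool(th); return C0+D*X+UP*Z-.003*R[:,2],R
E
python3 -c "
from h import *
delta(*tubepose(0,.13,0)); delta(*tubepose(0,.057,0))"
```

```text
d [-0.3931 -0.0896  0.1202] rv [-0.0002  0.0002  1.702 ]
d [-0.3931 -0.0896  0.1932] rv [-0.0002  0.0002  1.702 ]
```

Request:
advance([
  {"pos":[-0.06,-0.013,0],"turn_vec":[0,0,0.18]},
  {"pos":[-0.12,-0.027,0],"turn_vec":[0,0,0.36]},
  {"pos":[-0.18,-0.04,0.02],"turn_vec":[0,0,0.54]},
  {"pos":[-0.24,-0.053,0.04],"turn_vec":[0,0,0.72]},
  {"pos":[-0.3,-0.067,0.06],"turn_vec":[0,0,0.9]},
  {"pos":[-0.36,-0.08,0.08],"turn_vec":[0,0,1.08]},
  {"pos":[-0.393,-0.09,0.1],"turn_vec":[0,0,1.26]},
  {"pos":[-0.393,-0.09,0.1],"turn_vec":[0,0,1.44]},
], finger_gap=0.07, clamp_n=60)

```text
clock: 1.4
tcp_pos: [0.5627, 0.2701, 0.1506]
orientation: [-0.0, 0.81, 0.587, -0.002]
wrist_force: [-0.9, 0.1, 0.2]
finger_gap: 0.0701
grip_force: 0.0
```

Request:
advance([
  {"turn_vec":[0,0,0.18]},
  {"turn_vec":[0,0,0.262]},
  {"turn_vec":[0,0,0.262]},
])

```text
clock: 1.78
tcp_pos: [0.5614, 0.2732, 0.1533]
orientation: [-0.0, 0.877, 0.481, -0.0]
wrist_force: [0.2, -0.6, -0.2]
finger_gap: 0.0698
grip_force: 0.0
```

```bash
python3 -c "
from h import *
print(env.get_state()['joint_pos']);delta(*tubepose(0,.057,0))"
```

```text
[0.3244 0.4514 0.0019 1.1214 0.     2.4623]
d [ 0.0004 -0.0001  0.0933] rv [-0.     -0.      0.0009]
```

Request:
advance([
  {"pos":[0,0,0.03]},
  {"pos":[0,0,0.06]},
  {"pos":[0,0,0.08]},
  {"pos":[0,0,0.093]},
  {"pos":[0,0,0.093]},
])

```text
clock: 2.4
tcp_pos: [0.5607, 0.2731, 0.0595]
orientation: [-0.0, 0.877, 0.481, -0.001]
wrist_force: [-0.2, -0.5, 0.5]
finger_gap: 0.07
grip_force: 0.0
```

```bash
python3 - <<'E'
from h import *
S,T=cam("side"),cam("top")
C=np.hstack([cv2.resize(S["image"][230:350,230:350,::-1],(400,400),interpolation=2),cv2.resize(T["image"][140:240,180:280,::-1],(400,400),interpolation=2)])
cv2.imwrite("pics/pre.png",C)
E
```

```text
(no output)
```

View pics/pre.png

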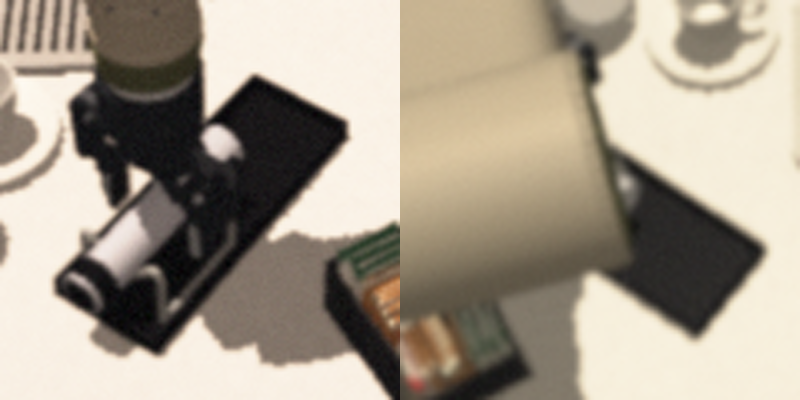

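In the side half of the crop, one finger is on each side of the tube (≈(115,180) and ≈(197,230)), between the frames, and nothing is touching. The top view is blocked by the arm. Now I'll close.

Request:
advance([
  {},
  {},
  {},
  {},
], finger_gap=0.02, clamp_n=60)

```text
clock: 3.0
tcp_pos: [0.5617, 0.2735, 0.0613]
orientation: [-0.0, 0.877, 0.481, 0.001]
wrist_force: [-0.9, 0.7, 5.3]
finger_gap: 0.0314
grip_force: 59.4
```

Request:
advance([
  {"pos":[0,0,-0.02]},
  {"pos":[0,0,-0.05]},
  {"pos":[0,0,-0.05]},
])

```text
clock: 3.38
tcp_pos: [0.5628, 0.2737, 0.1122]
orientation: [0.0, 0.877, 0.481, 0.002]
wrist_force: [-0.7, -0.2, -2.3]
finger_gap: 0.0312
grip_force: 59.8
```

```bash
python3 - <<'E'
from h import *
f=cur()
th=lambda m,a:(m[0]-.085*np.cos(a),m[1]+.085*np.sin(a))
for X,Z,a in [(.04,.107,.08),(*th((.148,.045),.2),.2),(*th((.148,.034),.33),.33),(*th((.148,.034),.5),.5),(*th((.148,.034),.64),.64)]:
    delta(*tubepose(X,Z,a),(np.array(tubepose(0,.107,0)[0]),tool(0)))
print(f[0]-tubepose(0,.107,0)[0])
E
```

```text
d [-0.0402 -0.      0.    ] rv [-0.    0.08 -0.  ]
d [-0.0653  0.      0.0452] rv [-0.   0.2 -0. ]
d [-0.0686  0.      0.0456] rv [-0.    0.33  0.  ]
d [-0.0748  0.      0.0326] rv [ 0.   0.5 -0. ]
d [-0.0816 -0.      0.0228] rv [0.   0.64 0.  ]
[0.0013 0.0002 0.0022]
```

```bash
python3 - <<'E'
from h import *
S,T=cam("side"),cam("top")
C=np.hstack([cv2.resize(S["image"][210:310,240:340,::-1],(400,400),interpolation=2),cv2.resize(T["image"][140:240,190:290,::-1],(400,400),interpolation=2)])
cv2.imwrite("pics/lift.png",C)
m=(C0+.085*D+UP*.109)[None]
for r,x0,y0 in((S,240,210),(T,190,140)):
    u=cv2.projectPoints(m,cv2.Rodrigues(r["R"])[0],r["t"],r["K"],r["D"])[0].ravel(); print(u,(u-[x0,y0]+.4)*4)
E
```

```text
[297.5795 257.4556] [231.9178 191.4225]
[234.1755 183.1777] [178.3019 174.3106]
```

View pics/lift.png

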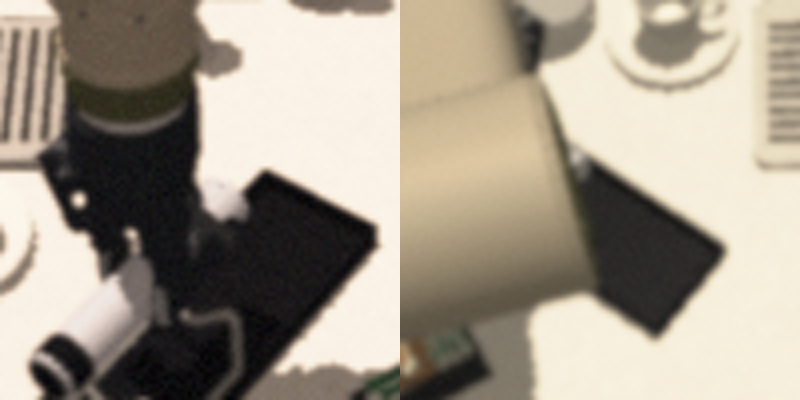

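The side half puts the mouth end at about (228,200) in the crop, against (232,191) predicted, so the tube hangs within about 4 mm of plan. The mouth is in line in the top half too. Now the tip.

Request:
advance([
  {"pos":[-0.04,0,0],"turn_vec":[0,0.08,0]},
  {"pos":[-0.065,0,0.03],"turn_vec":[0,0.14,0]},
  {"pos":[-0.066,0,0.044],"turn_vec":[0,0.2,0]},
  {"pos":[-0.068,0,0.044],"turn_vec":[0,0.34,0]},
  {"pos":[-0.075,0,0.031],"turn_vec":[0,0.5,0]},
  {"pos":[-0.082,0,0.021],"turn_vec":[0,0.64,0]},
  {"pos":[-0.082,0,0.021],"turn_vec":[0,0.64,0]},
  {"pos":[-0.082,0,0.021],"turn_vec":[0,0.64,0]},
], clamp_n=80)

```text
clock: 4.47
tcp_pos: [0.5172, 0.2039, 0.0887]
orientation: [-0.151, 0.833, 0.456, 0.275]
wrist_force: [0.2, 0.8, -1.8]
finger_gap: 0.0312
grip_force: 83.9
```

Request:
advance([
  {},
  {},
])

```text
clock: 4.72
tcp_pos: [0.5178, 0.2048, 0.0895]
orientation: [-0.151, 0.832, 0.457, 0.276]
wrist_force: [0.6, 0.2, -1.9]
finger_gap: 0.031
grip_force: 83.9
```

```bash
python3 - <<'E'
from h import *
S,T=cam("side"),cam("top")
C=np.hstack([cv2.resize(S["image"][210:310,250:350,::-1],(400,400),interpolation=2),cv2.resize(T["image"][140:240,190:290,::-1],(400,400),interpolation=2)])
cv2.imwrite("pics/tip.png",C)
p,R=cur(); print(p-tubepose(.148-.085*np.cos(.64),.036+.085*np.sin(.64),.64)[0],Ro.from_matrix(tool(.64).T@R).as_rotvec())
E
```

```text
[-0.0001 -0.      0.0003] [ 0.0004 -0.     -0.0011]
```

View pics/tip.png

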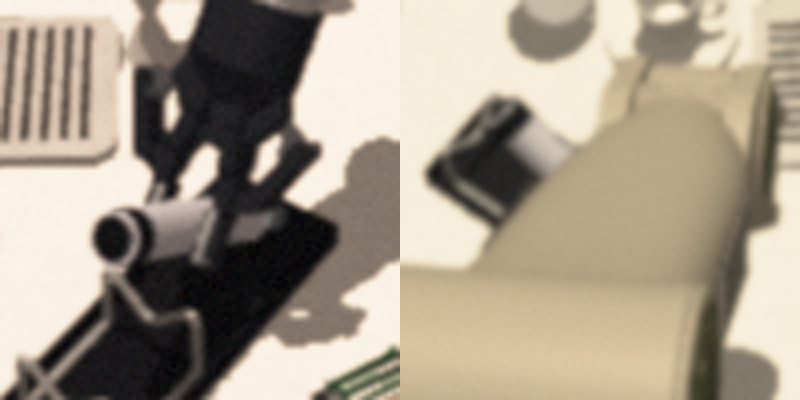

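The side half shows the tube tipped with its cap end at (120,240), and a thinner grey stick reaching from its mouth at about (230,235) to (283,215), by the end wall. I'll level it, pivoting about the tip.

```bash
python3 - <<'E'
from h import *
f=tubepose(.148-.085*np.cos(.64),.036+.085*np.sin(.64),.64)
for X,Z,a in [(.0705,.0730,.48),(.0628,.060,.33),(.0615,.082,.18),(.06,.107,.0)]: delta(*tubepose(X,Z,a),f)
E
```

```text
d [-0.0003 -0.      0.0166] rv [-0.   -0.16 -0.  ]
d [-0.0014  0.      0.0318] rv [-0.   -0.31 -0.  ]
d [0.0132 0.     0.0151] rv [-0.   -0.46 -0.  ]
d [ 0.0298  0.     -0.0038] rv [-0.   -0.64 -0.  ]
```

Request:
advance([
  {"pos":[0,0,0.016],"turn_vec":[0,-0.16,0]},
  {"pos":[-0.001,0,0.032],"turn_vec":[0,-0.31,0]},
  {"pos":[0.013,0,0.015],"turn_vec":[0,-0.46,0]},
  {"pos":[0.03,0,-0.004],"turn_vec":[0,-0.64,0]},
  {"pos":[0.03,0,-0.004],"turn_vec":[0,-0.64,0]},
])

```text
clock: 5.45
tcp_pos: [0.5325, 0.2256, 0.1128]
orientation: [0.0, 0.876, 0.482, 0.003]
wrist_force: [-0.4, -0.4, -1.8]
finger_gap: 0.0308
grip_force: 83.7
```

Request:
advance([
  {"pos":[0.01,0,0]},
  {"pos":[0.03,0,0]},
  {"pos":[0.05,0,0]},
  {"pos":[0.06,0,0]},
  {"pos":[0.06,0,0]},
])

```text
clock: 6.08
tcp_pos: [0.5606, 0.2727, 0.1094]
orientation: [-0.0, 0.877, 0.481, -0.0]
wrist_force: [-0.3, -0.5, -2.2]
finger_gap: 0.0313
grip_force: 83.8
```

```bash
python3 - <<'E'
from h import *
S,T=cam("side"),cam("top")
C=np.hstack([cv2.resize(S["image"][200:320,240:360,::-1],(400,400),interpolation=2),cv2.resize(T["image"][130:240,180:290,::-1],(400,400),interpolation=2)])
cv2.imwrite("pics/lev.png",C)
delta(*tubepose(0,.057,0))
E
```

```text
d [0.0017 0.0004 0.0498] rv [-0.0009  0.0009 -0.0004]
```

View pics/lev.png

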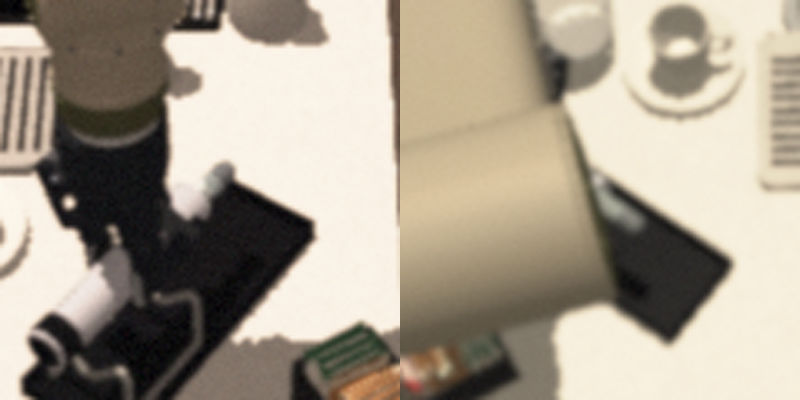

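The thermometer's grey top now sticks out beyond the mouth, from (207,200) to (232,168) in the side crop and up to (640,225) in the top one. Next: lower the tube, release it and back off upward.

Request:
advance([
  {"pos":[0,0,0.02]},
  {"pos":[0,0,0.035]},
  {"pos":[0,0,0.045]},
  {"pos":[0,0,0.049]},
  {"pos":[0,0,0.049]},
])

```text
clock: 6.8
tcp_pos: [0.5613, 0.273, 0.0618]
orientation: [-0.0, 0.877, 0.481, 0.0]
wrist_force: [-0.1, 1.5, -1.9]
finger_gap: 0.031
grip_force: 83.8
```

Request:
advance([
  {},
  {},
  {},
], finger_gap=0.07)

```text
clock: 7.18
tcp_pos: [0.5614, 0.2731, 0.0617]
orientation: [0.0, 0.877, 0.481, 0.0]
wrist_force: [-0.6, -0.2, -0.0]
finger_gap: 0.0701
grip_force: 0.0
```

Request:
advance([
  {"pos":[0,0,-0.05]},
  {"pos":[-0.03,0,-0.11]},
  {"pos":[0.03,0,-0.14]},
  {"pos":[0.09,0,-0.14]},
  {"pos":[0.15,0,-0.14]},
  {"pos":[0.15,0,-0.14]},
])

```text
clock: 7.92
tcp_pos: [0.6431, 0.403, 0.1965]
orientation: [-0.0, 0.876, 0.482, -0.001]
wrist_force: [-1.2, -0.5, -1.2]
finger_gap: 0.0701
grip_force: 0.0
```

```bash
python3 - <<'E'
from h import *
S,T=cam("side"),cam("top")
C=np.hstack([cv2.resize(S["image"][240:340,240:340,::-1],(400,400),interpolation=2),cv2.resize(T["image"][150:230,195:275,::-1],(400,400),interpolation=2)])
cv2.imwrite("pics/laid.png",C)
E
```

```text
(no output)
```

View pics/laid.png

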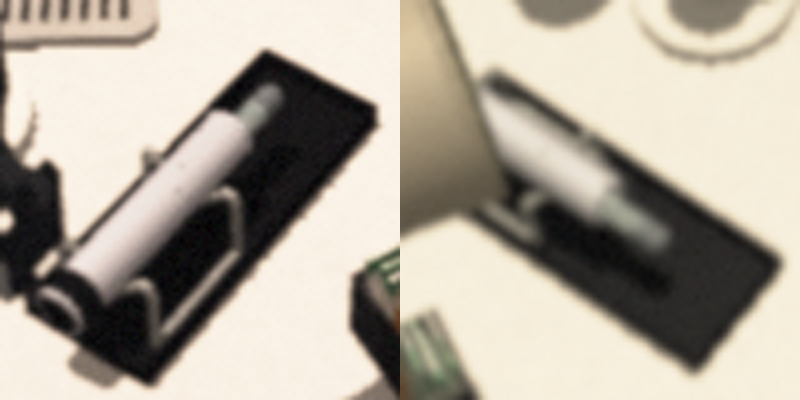

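The tube is back in its rest. The thermometer's tip is at crop side (277,87), top (668,237), and the mouth at side (235,127), top (607,193).

```bash
python3 - <<'E'
from h import *
S,T=cam("side"),cam("top")
s=[[308.9,261.4],[298.4,271.4]];t=[[248.2,197],[235.9,188.3]]
for a in (onz(S,s,.053),onz(T,t,.053)): print(a[:,:2],[( (q-C0)[:2]@D[:2]) for q in a],[( (q-C0)[:2]@[.843,-.538]) for q in a])
print(tri(S,s,T,t),env.get_state()['joint_pos'])
for X in (.105,.108,.112):
  g=C0+D*X
  for z in(.15,.053): delta(np.array([*g[:2],z+.003]),tool(0))
E
```

```text
[[0.4893 0.1625]
 [0.5149 0.1981]] [np.float64(0.13236410917270464), np.float64(0.08861499607818006)] [np.float64(-0.0011312225334692888), np.float64(0.0013017907481057726)]
[[0.4947 0.1615]
 [0.5248 0.2054]] [np.float64(0.13032603986949454), np.float64(0.07717435991545468)] [np.float64(0.003926827401172613), np.float64(0.005660581372583924)]
[[0.4915 0.162  0.0542 0.005 ]
 [0.5171 0.2044 0.0623 0.0062]] [ 0.45    0.7093  0.5597  1.4216 -0.0001  2.5892]
d [-0.2533  0.0002  0.049 ] rv [-0.0001  0.0005 -0.0004]
d [-0.2532  0.0002  0.146 ] rv [-0.0001  0.0005 -0.0004]
d [-0.2563  0.0002  0.049 ] rv [-0.0001  0.0005 -0.0004]
d [-0.2562  0.0002  0.146 ] rv [-0.0001  0.0005 -0.0004]
d [-0.2603  0.0002  0.049 ] rv [-0.0001  0.0005 -0.0004]
d [-0.2602  0.0002  0.146 ] rv [-0.0001  0.0005 -0.0004]
```

Request:
advance([
  {"pos":[-0.06,0,0]},
  {"pos":[-0.12,0,0]},
  {"pos":[-0.18,0,0.03]},
  {"pos":[-0.24,0,0.05]},
  {"pos":[-0.263,0,0.08]},
  {"pos":[-0.263,0,0.12]},
  {"pos":[-0.263,0,0.147]},
  {"pos":[-0.263,0,0.147]},
], finger_gap=0.06)

```text
clock: 9.12
tcp_pos: [0.4977, 0.1763, 0.0542]
orientation: [-0.0, 0.877, 0.48, -0.001]
wrist_force: [-0.3, 0.5, -0.1]
finger_gap: 0.0598
grip_force: 0.0
```

Request:
advance([
  {},
  {},
  {},
  {},
], finger_gap=0.005, clamp_n=40)

```text
clock: 9.62
tcp_pos: [0.5012, 0.1779, 0.0553]
orientation: [0.0, 0.877, 0.481, 0.001]
wrist_force: [0.6, -1.1, 2.2]
finger_gap: 0.0167
grip_force: 38.9
```

```bash
python3 -c "
from h import *
p,R=cur();print((p-C0)@D,(p-C0)[:2]@[.843,-.538],p)"
```

```text
0.1129758154018569 0.0005913204398523553 [0.5012 0.1779 0.0553]
```

Request:
advance([
  {"pos":[-0.02,0,-0.002]},
  {"pos":[-0.05,0,-0.003]},
  {"pos":[-0.08,0,-0.003]},
  {"pos":[-0.11,0,-0.003]},
  {"pos":[-0.14,0,-0.003]},
  {"pos":[-0.165,0,-0.003]},
  {"pos":[-0.175,0,-0.003]},
  {"pos":[-0.175,0,-0.003]},
])

```text
clock: 10.62
tcp_pos: [0.4057, 0.0298, 0.0574]
orientation: [-0.0, 0.877, 0.48, -0.0]
wrist_force: [-1.0, 0.4, -0.2]
finger_gap: 0.017
grip_force: 39.1
```

Request:
advance([
  {"pos":[0,0,-0.05]},
  {"pos":[0,0,-0.11]},
  {"pos":[0,0,-0.16]},
  {"pos":[0,0,-0.16]},
])

```text
clock: 11.12
tcp_pos: [0.4094, 0.0305, 0.2214]
orientation: [0.002, 0.877, 0.481, 0.004]
wrist_force: [-0.4, -0.5, -0.8]
finger_gap: 0.0165
grip_force: 39.2
```

```bash
python3 - <<'E'
from h import *
S,T=cam("side"),cam("top")
C=np.hstack([cv2.resize(S["image"][160:340,230:410,::-1],(400,400),interpolation=2),cv2.resize(T["image"][120:280,190:350,::-1],(400,400),interpolation=2)])
cv2.imwrite("pics/out.png",C); print(env.get_state()['joint_pos'],cur()[0])
# target: thermometer at pitcher
P=np.array([.465,-.131,0]); a=np.arctan2(P[1],P[0]); r=np.array([np.cos(a),np.sin(a),0])
ph=np.radians(28); top=np.sin(ph)*r+np.cos(ph)*UP; x=-top; z=np.cos(ph)*r-np.sin(ph)*UP; R=np.c_[x,np.cross(z,x),z]
for h in(.115,.06,.03):
  b=P-.0*r+UP*h; off={.115:-.002,.06:-.006,.03:-.018}[h]
  g=P+off*r+UP*h+top*(.135-.017); print(h,g-.003*z); delta(g-.003*z,R)
R0=np.c_[-r,np.cross(-UP,-r),-UP]; print("yaw"); delta(np.array([.40,-.05,.25]),R0)
E
```

```text
[-0.1224  0.0051 -0.4132  1.1514  0.0003  2.0155] [0.4067 0.0307 0.2175]
0.115 [ 0.5138 -0.1448  0.2206]
d [-0.0904  0.1846 -0.003 ] rv [-0.9936 -0.7391 -1.6562]
0.06 [ 0.51   -0.1437  0.1656]
d [-0.0916  0.1808  0.052 ] rv [-0.9936 -0.7391 -1.6562]
0.03 [ 0.4984 -0.1404  0.1356]
d [-0.0951  0.1692  0.0819] rv [-0.9936 -0.7391 -1.6562]
yaw
d [-0.0716  0.0377 -0.0326] rv [ 0.0013  0.0003 -1.8633]
```

View pics/out.png

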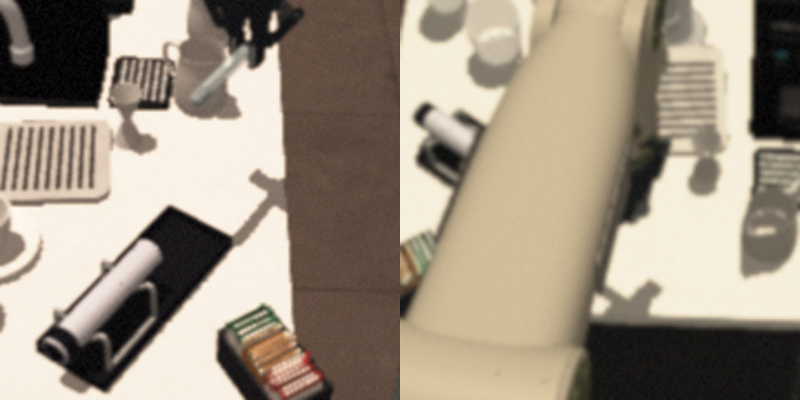

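The thermometer is held clear, with its bulb end at about (195,100) in the side crop. The tube is back in its rest and nothing else has moved. Next I'll turn it so its top points outward.

Request:
advance([
  {"pos":[0,0,-0.02],"turn_vec":[0,0,-0.18]},
  {"pos":[0,0,-0.04],"turn_vec":[0,0,-0.36]},
  {"pos":[-0.02,0.01,-0.06],"turn_vec":[0,0,-0.54]},
  {"pos":[-0.03,0.015,-0.06],"turn_vec":[0,0,-0.72]},
  {"pos":[-0.04,0.02,-0.06],"turn_vec":[0,0,-0.9]},
  {"pos":[-0.05,0.03,-0.06],"turn_vec":[0,0,-1.08]},
  {"pos":[-0.06,0.035,-0.06],"turn_vec":[0,0,-1.26]},
  {"pos":[-0.07,0.038,-0.06],"turn_vec":[0,0,-1.44]},
])

```text
clock: 12.22
tcp_pos: [0.3999, -0.0491, 0.2752]
orientation: [-0.002, 0.339, 0.941, 0.0]
wrist_force: [0.2, -0.3, -0.4]
finger_gap: 0.0167
grip_force: 39.3
```

Request:
advance([
  {"turn_vec":[0,0,-0.18]},
  {"turn_vec":[0,0,-0.36]},
  {"turn_vec":[0,0,-0.423]},
  {"turn_vec":[0,0,-0.423]},
])

```text
clock: 12.72
tcp_pos: [0.3999, -0.0488, 0.2756]
orientation: [-0.002, 0.138, 0.99, 0.0]
wrist_force: [0.4, 0.3, -0.7]
finger_gap: 0.0165
grip_force: 39.3
```

```bash
cat >> h.py <<'E'
P=np.array([.465,-.131,0]); a=np.arctan2(P[1],P[0]); r=np.array([np.cos(a),np.sin(a),0])
def place(h,off,deg=28):
    ph=np.radians(deg); top=np.sin(ph)*r+np.cos(ph)*UP; x=-top; z=np.cos(ph)*r-np.sin(ph)*UP
    return P+off*r+UP*h+top*.118-.003*z,np.c_[x,np.cross(z,x),z]
E
python3 -c "
from h import *
print(env.get_state()['joint_pos'],env.get_state()['finger_gap'])
for q in((.15,-.02),(.115,-.004),(.06,-.01),(.025,-.018)): print(place(*q)[0]);delta(*place(*q))"
```

```text
[-0.3215 -0.0249 -0.2989  1.3003  0.0002 -0.0453] 0.016465960268541233
[ 0.4965 -0.1399  0.2556]
d [-0.1178 -0.0613  0.0195] rv [-0.0005 -1.0856 -0.0016]
[ 0.5119 -0.1442  0.2206]
d [-0.134  -0.0613  0.0545] rv [-0.0005 -1.0856 -0.0016]
[ 0.5061 -0.1426  0.1656]
d [-0.1281 -0.0613  0.1095] rv [-0.0005 -1.0856 -0.0016]
[ 0.4984 -0.1404  0.1306]
d [-0.1203 -0.0613  0.1445] rv [-0.0005 -1.0856 -0.0016]
```

Request:
advance([
  {"pos":[-0.02,-0.01,0],"turn_vec":[0,-0.18,0]},
  {"pos":[-0.04,-0.02,0],"turn_vec":[0,-0.36,0]},
  {"pos":[-0.06,-0.03,0],"turn_vec":[0,-0.54,0]},
  {"pos":[-0.08,-0.04,0],"turn_vec":[0,-0.72,0]},
  {"pos":[-0.1,-0.05,0],"turn_vec":[0,-0.9,0]},
  {"pos":[-0.118,-0.061,0.01],"turn_vec":[0,-1.08,0]},
  {"pos":[-0.118,-0.061,0.02],"turn_vec":[0,-1.086,0]},
  {"pos":[-0.118,-0.061,0.02],"turn_vec":[0,-1.086,0]},
])

```text
clock: 13.72
tcp_pos: [0.5179, -0.1486, 0.2918]
orientation: [0.488, 0.119, 0.862, -0.065]
wrist_force: [-0.5, -0.5, -0.9]
finger_gap: 0.0168
grip_force: 39.3
```

```bash
python3 - <<'E'
from h import *
s=env.get_state();print(s['joint_pos'],s['finger_gap'])
for q in((.115,-.004),(.06,-.01),(.025,-.018)): delta(*place(*q))
p,R=cur(); g=p+.003*R[:,2]; b=g+.118*R[:,0]; print("bulb pred",b,"off",b-P)
S,T=cam("side"),cam("top")
for r_,n in((S,"s"),(T,"t")):
    u=cv2.projectPoints(np.array([b,g+.05*R[:,0]]),cv2.Rodrigues(r_["R"])[0],r_["t"],r_["K"],r_["D"])[0].reshape(-1,2); print(n,u)
    x,y=u[0].round().astype(int)
    for k in range(-9,13,3): print(y+k,r_["image"][y+k,x-14:x+15].astype(int)[:,[0,2]].dot([-1,1]).tolist(), r_["image"][y+k,x-14:x+15,1].tolist())
E
```

```text
[-0.5571 -0.3693 -1.0276 -0.0972  0.2457 -0.1462] 0.01683220589030964
d [0.0646 0.0023 0.0309] rv [ 0.0046 -0.0536 -0.0028]
d [0.1148 0.002  0.0541] rv [ 0.0046 -0.0536 -0.0028]
d [0.1489 0.0019 0.0653] rv [ 0.0046 -0.0536 -0.0028]
bulb pred [ 0.4618 -0.1324  0.1892] off [-0.0032 -0.0014  0.1892]
s [[322.2597 154.6156]
 [310.7659 135.4965]]
146 [-25, -29, -30, -31, -33, -32, -26, -18, -11, -14, -18, -27, -34, -23, -19, -21, -20, -20, -19, -20, -20, -21, -24, -27, -32, -23, -18, -20, -20] [116, 120, 132, 145, 176, 183, 160, 128, 116, 126, 143, 180, 218, 237, 241, 240, 241, 241, 241, 241, 240, 238, 234, 232, 227, 237, 242, 242, 242]
149 [-27, -22, -22, -19, -19, -21, -31, -32, -13, -6, -6, -8, -18, -34, -35, -28, -22, -21, -20, -20, -22, -23, -21, -20, -20, -19, -19, -20, -20] [233, 237, 239, 241, 242, 239, 226, 163, 103, 92, 97, 108, 135, 185, 221, 233, 238, 239, 241, 241, 238, 236, 240, 241, 242, 242, 242, 241, 242]
152 [-20, -
[... 3419 characters left out ...]
102, 105, 104, 104, 104, 100, 97, 102, 123, 153, 163, 155, 134, 125, 123, 120, 122, 121, 122, 125, 131, 133, 138]
200 [-38, -40, -41, -39, -41, -39, -39, -38, -39, -39, -39, -38, -36, -32, -35, -42, -49, -52, -49, -41, -30, -22, -21, -21, -23, -24, -23, -24, -21] [101, 104, 103, 104, 105, 103, 104, 102, 101, 103, 103, 102, 100, 101, 107, 136, 162, 173, 167, 146, 120, 108, 112, 116, 132, 144, 149, 147, 151]
203 [-41, -42, -41, -40, -41, -40, -36, -29, -26, -28, -35, -40, -39, -41, -42, -47, -49, -50, -50, -45, -32, -22, -22, -20, -20, -21, -22, -21, -22] [119, 116, 110, 110, 107, 107, 101, 96, 92, 93, 100, 104, 110, 118, 135, 154, 167, 168, 167, 156, 125, 108, 103, 94, 98, 104, 105, 105, 105]
```

```bash
cat > kin.py <<'E'
import numpy as np
from scipy.optimize import least_squares
J=np.array([[.9944,.3140,.0450,1.3036,0],[.3244,.4514,.0019,1.1214,0],[.45,.7093,.5597,1.4216,0],[-.1224,.0051,-.4132,1.1514,0],[-.3215,-.0249,-.2989,1.3003,0],[-.5571,-.3693,-1.0276,-.0972,.2457]])
X=np.array([[.24299,.52062,.2524],[.5614,.2732,.1533],[.6431,.403,.1965],[.4067,.0307,.2175],[.3999,-.0488,.2756],[.5179,-.1486,.2918]])
def fk(k,q):
    a,L1,L2,b,T4,T5,o,ph1,ph2,s=k
    e=np.array([np.cos(q[0]),np.sin(q[0]),0]);n=np.array([-e[1],e[0],0]);u=np.array([0,0,1.])
    be=q[1]-q[2]+q[3]; t=np.cos(be)*e-np.sin(be)*u
    z=np.cos(q[4])*t+s*np.sin(q[4])*n
    return e*a+o*n+b*u+L1*(np.sin(q[1]+ph1)*e+np.cos(q[1]+ph1)*u)+L2*(np.cos(q[1]-q[2]+ph2)*e-np.sin(q[1]-q[2]+ph2)*u)+T4*t+T5*z,z
def fit():
    best=None
    for s in(1,-1):
        f=lambda v:np.r_[np.concatenate([fk([*v,s],q)[0]-x for q,x in zip(J,X)]),1e-3*(v-[0,.35,.35,.15,.1,.15,.08,0,0])]
        r=least_squares(f,[0,.35,.35,.15,.1,.15,.08,0,0])
        if best is None or r.cost<best[0]: best=(r.cost,[*r.x,s],r.fun[:18])
    return best
E
python3 - <<'E'
from kin import *; from h import *
c,k,res=fit(); print(k,abs(res).max()*1e3,"mm")
print("z6",fk(k,J[5])[1],"meas",cur()[1][:,2])
lo=np.array([-2.76,-.86,-1.03,-2.2,-1.47]);hi=np.array([2.76,1.69,1.26,2.34,1.5])
def ik(p,z):
    r=least_squares(lambda q:np.r_[fk(k,q)[0]-p,.3*(fk(k,q)[1]-z)],np.clip(J[5],lo+.05,hi-.05),bounds=(lo+.03,hi-.03)); 
    return r.x,np.sqrt(2*r.cost)
for psi in (-100,-70,-45,-16,10,40,70,100):
  for deg in (20,28,35,42):
    h=np.array([np.cos(np.radians(psi)),np.sin(np.radians(psi)),0]);ph=np.radians(deg)
    top=np.sin(ph)*h+np.cos(ph)*UP; z=np.cos(ph)*h-np.sin(ph)*UP; e=[]
    for b,o in((.12,-.003),(.06,-.01),(.035,-.016)):
        q,err=ik(P+o*h+UP*b+top*.118-.003*z,z); e.append(round(err*1e3,1))
    print(psi,deg,e,q.round(2))
E
```

```text
[np.float64(0.0041803176650740004), np.float64(0.5228604162459664), np.float64(0.408058955663399), np.float64(0.22866717863687358), np.float64(0.14474471776188905), np.float64(0.2747273238021307), np.float64(0.08070647127964074), np.float64(0.0014923191106206665), np.float64(-0.133124207063652), 1] 2.735235621960874 mm
z6 [ 0.8257 -0.2278 -0.5161] meas [ 0.8266 -0.2276 -0.5147]
-100 20 [np.float64(0.0), np.float64(0.0), np.float64(0.0)] [ 0.04  0.6  -0.34  1.17 -1.16]
-100 28 [np.float64(0.0), np.float64(0.0), np.float64(0.0)] [-0.02  0.48 -0.42  0.95 -1.06]
-100 35 [np.float64(0.0), np.float64(0.0), np.float64(0.0)] [-0.08  0.4  -0.47  0.83 -0.95]
-100 42 [np.float64(0.0), np.float64(0.0), np.float64(0.0)] [-0.14  0.34 -0.51  0.76 -0.84]
-70 20 [np.float64(0.0), np.float64(8.1), np.float64(11.5)] [ 0.04  0.26 -1.   -0.32 -1.12]
-70 28 [np.float64(0.0), np.float64(0.0), np.float64(0.0)] [-0.05  0.19 -1.   -0.24 -0.95]
-70 35 [np.float64(0.0), np.float64(0.0), np.float64(0.0)] [-0.12  0.15 -0.93 -0.08 -0.82]
-70 42 [np.float64(0.0), np.float64(0.0), np.float64(0.0)] [-0.19  0.13 -0.87
[... 1515 characters left out ...]
 np.float64(0.0), np.float64(0.0)] [-0.9   0.73 -0.21  1.59  0.93]
70 28 [np.float64(0.0), np.float64(0.0), np.float64(0.0)] [-0.85  0.61 -0.28  1.41  0.89]
70 35 [np.float64(0.0), np.float64(0.0), np.float64(0.0)] [-0.79  0.52 -0.33  1.27  0.83]
70 42 [np.float64(0.0), np.float64(0.0), np.float64(0.0)] [-0.73  0.44 -0.38  1.14  0.76]
100 20 [np.float64(0.0), np.float64(0.0), np.float64(0.0)] [-0.75  0.92  0.15  1.95  0.6 ]
100 28 [np.float64(0.0), np.float64(0.0), np.float64(0.0)] [-0.72  0.81  0.06  1.79  0.58]
100 35 [np.float64(0.0), np.float64(0.0), np.float64(0.0)] [-0.69  0.72 -0.03  1.65  0.56]
100 42 [np.float64(0.0), np.float64(0.0), np.float64(0.0)] [-0.65  0.62 -0.11  1.52  0.53]
```

```bash
cat >> h.py <<'E'
def place2(psi,deg,h,off):
    ps=np.radians(psi);ph=np.radians(deg);hh=np.array([np.cos(ps),np.sin(ps),0])
    top=np.sin(ph)*hh+np.cos(ph)*UP; x=-top; z=np.cos(ph)*hh-np.sin(ph)*UP
    return P+off*hh+UP*h+top*.118-.003*z,np.c_[x,np.cross(z,x),z]
E
python3 - <<'E'
from h import *
from kin import *
c,k,_=fit(); lo=np.array([-2.76,-.86,-1.03,-2.2,-1.47]);hi=np.array([2.76,1.69,1.26,2.34,1.5])
for w in((20,50,.2,0),(55,30,.16,0),(55,30,.115,-.002),(55,30,.06,-.01),(55,30,.03,-.018)):
    p,R=place2(*w); r=least_squares(lambda q:np.r_[fk(k,q)[0]-p,.3*(fk(k,q)[1]-R[:,2])],[-.5,0,-.9,0,.2],bounds=(lo,hi)); print(p,r.x,r.cost); delta(p,R)
E
```

```text
[ 0.5481 -0.1007  0.2781] [-0.5948 -0.093  -0.5526  0.6538  0.5475] 1.0584775016611033e-21
d [0.0042 0.0538 0.0215] rv [-0.4713  0.3225 -0.4076]
[ 0.4974 -0.0848  0.2637] [-0.837   0.2695 -0.366   1.3058  1.0046] 5.298672418310741e-26
d [ 0.044   0.0555 -0.0166] rv [-1.0591 -0.0124 -0.6277]
[ 0.4962 -0.0864  0.2187] [-0.8414  0.3186 -0.4263  1.2028  1.0031] 9.815873207215263e-25
d [0.0829 0.0535 0.0059] rv [-1.0591 -0.0124 -0.6277]
[ 0.4916 -0.093   0.1637] [-0.8586  0.3958 -0.4819  1.0948  0.9965] 2.5636799138800074e-23
d [0.1314 0.0457 0.032 ] rv [-1.0591 -0.0124 -0.6277]
[ 0.487  -0.0995  0.1337] [-0.8758  0.4465 -0.502   1.0481  0.9896] 2.783280975440604e-23
d [0.1584 0.038  0.0451] rv [-1.0591 -0.0124 -0.6277]
```

Request:
advance([
  {"pos":[0,0.012,0],"turn_vec":[-0.12,0.08,-0.1]},
  {"pos":[0,0.025,0],"turn_vec":[-0.24,0.16,-0.2]},
  {"pos":[0,0.04,0],"turn_vec":[-0.35,0.24,-0.3]},
  {"pos":[0,0.054,0],"turn_vec":[-0.47,0.32,-0.41]},
  {"pos":[0,0.054,0],"turn_vec":[-0.47,0.32,-0.41]},
])

```text
clock: 14.45
tcp_pos: [0.5339, -0.0972, 0.2943]
orientation: [0.338, -0.164, 0.925, 0.058]
wrist_force: [0.5, -0.5, -1.0]
finger_gap: 0.0167
grip_force: 39.3
```

```bash
python3 - <<'E'
from h import *
print(env.get_state()['joint_pos'])
for w in((20,50,.2,0),(55,30,.16,0)): delta(*place2(*w))
E
```

```text
[-0.6104 -0.1342 -0.5481  0.7031  0.5538 -0.8295]
d [ 0.0011 -0.0081  0.0202] rv [-0.0035  0.0025  0.0024]
d [0.0427 0.0243 0.0039] rv [-0.4737 -0.337  -0.3911]
```

Request:
advance([
  {"pos":[0.01,0.006,0],"turn_vec":[-0.12,-0.08,-0.1]},
  {"pos":[0.02,0.012,0],"turn_vec":[-0.24,-0.17,-0.2]},
  {"pos":[0.032,0.018,0],"turn_vec":[-0.36,-0.25,-0.3]},
  {"pos":[0.043,0.024,0.004],"turn_vec":[-0.474,-0.337,-0.391]},
  {"pos":[0.043,0.024,0.004],"turn_vec":[-0.474,-0.337,-0.391]},
  {"pos":[0.043,0.024,0.004],"turn_vec":[-0.474,-0.337,-0.391]},
])

```text
clock: 15.2
tcp_pos: [0.4959, -0.0847, 0.2618]
orientation: [0.443, -0.399, 0.769, 0.231]
wrist_force: [-0.8, -0.3, -0.9]
finger_gap: 0.0167
grip_force: 39.3
```

```bash
python3 - <<'E'
from h import *
s=env.get_state();print(s['joint_pos'],s['finger_gap'])
for w in((55,30,.16,0),(55,30,.115,-.002),(55,30,.06,-.01),(55,30,.03,-.018)): delta(*place2(*w))
p,R=cur(); g=p+.003*R[:,2]; b=g+.118*R[:,0]; print("bulb",b-P)
# where the stick really is: greenish-white glass band in both views
S,T=cam("side"),cam("top")
for r_,n in((S,"s"),(T,"t")):
    u=cv2.projectPoints(np.array([g+l*R[:,0] for l in(.03,.06,.09,.109)]),cv2.Rodrigues(r_["R"])[0],r_["t"],r_["K"],r_["D"])[0].reshape(-1,2).round().astype(int)
    for x,y in u: print(n,x,y,r_["image"][y,x-9:x+10].mean(1).astype(int).tolist())
E
```

```text
[-0.8441  0.2724 -0.3707  1.3079  1.0014 -2.0115] 0.01671096084137016
d [-0.0021 -0.0012 -0.0003] rv [-0.     -0.0007 -0.0024]
d [ 0.0379 -0.0013  0.0205] rv [-0.     -0.0007 -0.0024]
d [ 0.0895 -0.0015  0.0411] rv [-0.     -0.0007 -0.0024]
d [ 0.1195 -0.0015  0.0492] rv [-0.     -0.0007 -0.0024]
bulb [-0.0017  0.0002  0.1581]
s 313 149 [123, 174, 196, 154, 133, 110, 74, 44, 30, 26, 63, 145, 217, 237, 240, 240, 239, 238, 232]
s 316 154 [241, 241, 239, 231, 212, 188, 161, 139, 140, 126, 111, 109, 109, 106, 105, 102, 102, 104, 102]
s 319 159 [240, 240, 239, 233, 211, 162, 109, 93, 89, 79, 86, 102, 104, 105, 104, 105, 103, 104, 109]
s 321 162 [240, 238, 223, 165, 109, 84, 79, 75, 74, 81, 98, 107, 115, 104, 100, 100, 101, 100, 99]
t 328 176 [175, 176, 176, 175, 175, 177, 177, 175, 177, 177, 176, 176, 177, 177, 176, 176, 179, 178, 177]
t 331 182 [175, 176, 176, 177, 177, 176, 176, 175, 178, 176, 177, 177, 177, 176, 179, 177, 178, 177, 178]
t 335 189 [174, 174, 175, 176, 177, 175, 176, 176, 175, 176, 176, 176, 176, 176, 176, 175, 174, 176, 177]
t 338 193 [176, 175, 175, 176, 176, 177, 175, 176, 175, 174, 175, 175, 175, 175, 176, 175, 177, 175, 176]
```

Request:
advance([
  {"pos":[0.01,0,0.005]},
  {"pos":[0.025,0,0.012]},
  {"pos":[0.039,0.001,0.019]},
  {"pos":[0.052,0.001,0.025]},
  {"pos":[0.064,0.001,0.03]},
  {"pos":[0.064,0.001,0.03]},
])

```text
clock: 16.05
tcp_pos: [0.4923, -0.0895, 0.1923]
orientation: [0.444, -0.4, 0.768, 0.231]
wrist_force: [-0.3, -0.4, -0.2]
finger_gap: 0.0168
grip_force: 39.3
```

```bash
python3 - <<'E'
from h import *
p,R=cur(); b=p+.003*R[:,2]+.118*R[:,0]; print("bulb",b-P)
for w in((55,30,.06,-.01),(55,30,.03,-.018)): delta(*place2(*w))
S=cam("side")
im=S["image"]
for y in range(160,186,3): print(y,im[y,300:345].mean(1).astype(int).tolist())
E
```

```text
bulb [-0.0049 -0.0048  0.0886]
d [ 0.0264 -0.0014  0.0115] rv [-0.      0.0004  0.0011]
d [ 0.0564 -0.0014  0.0196] rv [-0.      0.0004  0.0011]
160 [241, 240, 230, 193, 144, 159, 171, 154, 141, 141, 119, 123, 162, 190, 186, 176, 125, 63, 34, 28, 30, 33, 27, 24, 25, 21, 22, 19, 24, 34, 48, 90, 162, 218, 232, 239, 240, 239, 239, 239, 239, 239, 240, 238, 239]
163 [239, 228, 186, 166, 163, 113, 70, 76, 84, 80, 80, 106, 158, 175, 131, 74, 47, 41, 29, 39, 65, 86, 91, 95, 91, 84, 75, 74, 87, 90, 101, 114, 177, 229, 239, 240, 240, 239, 241, 241, 241, 241, 239, 240, 240]
166 [239, 226, 173, 109, 55, 21, 33, 76, 113, 122, 160, 178, 145, 88, 53, 35, 33, 43, 83, 114, 122, 116, 105, 105, 106, 103, 100, 107, 106, 102, 105, 110, 152, 216, 236, 240, 240, 239, 240, 240, 239, 239, 240, 239, 238]
169 [240, 240, 237, 228, 204, 177, 193, 217, 200, 149, 121, 90, 57, 34, 29, 44, 79, 113, 130, 125, 119, 116, 112, 103, 107, 108, 107, 106, 103, 102, 104,
[... 501 characters left out ...]
39, 239, 239, 239, 239, 239]
178 [241, 240, 239, 235, 221, 209, 215, 223, 230, 231, 229, 219, 187, 153, 126, 110, 98, 88, 86, 79, 76, 79, 92, 103, 104, 103, 102, 103, 103, 105, 112, 117, 122, 127, 148, 197, 228, 239, 241, 241, 240, 240, 241, 240, 238]
181 [240, 239, 226, 175, 137, 183, 225, 234, 228, 199, 157, 112, 102, 104, 104, 104, 103, 96, 86, 80, 73, 75, 84, 94, 101, 102, 99, 101, 99, 100, 122, 178, 223, 234, 237, 240, 240, 239, 240, 240, 239, 240, 239, 240, 240]
184 [240, 239, 226, 170, 137, 187, 233, 241, 241, 233, 204, 136, 105, 102, 103, 102, 105, 102, 103, 100, 104, 104, 106, 103, 103, 102, 99, 100, 100, 99, 115, 174, 227, 239, 241, 241, 240, 241, 240, 241, 240, 241, 241, 239, 240]
```

Request:
advance([
  {"pos":[0.012,0,0.005]},
  {"pos":[0.025,0,0.01]},
  {"pos":[0.035,0,0.014]},
  {"pos":[0.044,0,0.017]},
  {"pos":[0.052,0,0.018]},
  {"pos":[0.052,0,0.018]},
])

```text
clock: 16.85
tcp_pos: [0.4866, -0.0984, 0.1389]
orientation: [0.444, -0.4, 0.768, 0.23]
wrist_force: [0.2, 0.1, 0.0]
finger_gap: 0.0164
grip_force: 39.3
```

```bash
python3 - <<'E'
from h import *
p,R=cur(); b=p+.003*R[:,2]+.118*R[:,0]; print("bulb",b-P)
im=cam("side")["image"]
for y in range(172,212,6): print(y,im[y,300:345].mean(1).astype(int).tolist())
E
```

```text
bulb [-0.0105 -0.0138  0.0352]
172 [240, 240, 241, 240, 239, 231, 193, 144, 158, 171, 129, 85, 67, 57, 73, 111, 141, 162, 140, 75, 28, 27, 32, 48, 46, 39, 30, 37, 31, 31, 37, 30, 29, 34, 63, 119, 189, 229, 238, 239, 240, 239, 240, 239, 238]
178 [241, 241, 239, 229, 198, 167, 126, 63, 32, 38, 53, 67, 104, 160, 170, 125, 73, 52, 36, 29, 52, 83, 105, 106, 104, 104, 100, 100, 99, 102, 110, 119, 120, 125, 150, 194, 230, 239, 241, 241, 242, 240, 239, 240, 239]
184 [240, 238, 224, 170, 136, 186, 233, 240, 240, 234, 200, 131, 90, 88, 83, 85, 82, 93, 96, 104, 108, 106, 103, 106, 104, 101, 104, 99, 96, 100, 116, 176, 228, 239, 240, 239, 240, 240, 241, 241, 240, 241, 241, 241, 240]
190 [144, 139, 85, 120, 173, 156, 139, 132, 126, 156, 146, 133, 119, 106, 107, 103, 102, 103, 105, 105, 104, 106, 107, 105, 105, 106, 102, 103, 100, 101, 127, 188, 234, 241, 240, 239, 240, 239, 239, 234, 220, 180, 149, 131, 121]
196 [167, 99, 99, 155, 150, 80, 48, 96, 142, 144, 139, 138, 130, 113, 105, 105, 109, 107, 104, 104, 107, 111, 111, 107, 106, 109, 106, 106, 107, 102, 104, 109, 132, 141, 131, 119, 121, 119, 118, 119, 115, 121, 122, 121, 119]
202 [93, 83, 148, 168, 94, 36, 53, 98, 133, 130, 130, 124, 122, 108, 103, 105, 107, 107, 102, 108, 107, 103, 108, 110, 110, 108, 105, 103, 103, 102, 104, 105, 108, 114, 120, 120, 121, 120, 116, 122, 117, 117, 117, 118, 120]
208 [41, 40, 41, 42, 51, 101, 187, 234, 238, 221, 165, 118, 106, 102, 103, 105, 104, 104, 103, 101, 104, 103, 103, 103, 106, 101, 99, 100, 99, 105, 107, 115, 118, 120, 118, 123, 120, 118, 122, 121, 123, 123, 124, 125, 125]
```

Request:
advance([
  {"pos":[0.005,0,0.003]},
  {"pos":[0.01,0,0.006]},
  {"pos":[0.01,0,0.006]},
])

```text
clock: 17.27
tcp_pos: [0.4868, -0.0981, 0.1273]
orientation: [0.444, -0.401, 0.768, 0.23]
wrist_force: [-0.5, -1.0, 0.2]
finger_gap: 0.0166
grip_force: 39.4
```

Request:
advance([
  {},
  {},
  {},
  {},
], finger_gap=0.05)

```text
clock: 17.77
tcp_pos: [0.4869, -0.0982, 0.1278]
orientation: [0.444, -0.401, 0.768, 0.23]
wrist_force: [1.0, -0.0, -0.2]
finger_gap: 0.0499
grip_force: 0.0
```

Request:
advance([
  {"pos":[0,0,-0.02]},
  {"pos":[0,0,-0.05]},
  {"pos":[0,0,-0.1]},
  {"pos":[0,0,-0.15]},
  {"pos":[-0.03,0,-0.18]},
  {"pos":[-0.03,0,-0.18]},
])

```text
clock: 18.52
tcp_pos: [0.406, -0.2155, 0.2455]
orientation: [0.444, -0.401, 0.768, 0.228]
wrist_force: [0.2, -0.8, -1.5]
finger_gap: 0.0502
grip_force: 0.0
```

Request:
advance([
  {},
  {},
  {},
  {},
])

```text
clock: 19.02
tcp_pos: [0.406, -0.213, 0.2434]
orientation: [0.444, -0.401, 0.768, 0.23]
wrist_force: [-0.1, -0.1, -0.2]
finger_gap: 0.0502
grip_force: 0.0
```

```bash
python3 - <<'E'
from h import *
a0=cv2.imread("pics/side0.png")[:,:,::-1]; S=cam("side"); T=cam("top")
for n,r_,x0,y0,x1,y1 in(("side",S,285,150,345,216),("side",S,240,240,345,340),("top",T,310,165,370,235),("top",T,192,155,280,230)):
    a=cv2.imread(f"pics/{n}0.png")[:,:,::-1].astype(int); d=np.abs(r_["image"].astype(int)-a).max(2)[y0:y1,x0:x1]>30
    print(n,x0,y0,d.sum()); 
    if n=="side" or x0==310:
        if d.sum()<2500: print("\n".join("".join("#" if v else "." for v in row) for row in d[:60:2]))
E
```

```text
side 285 150 35
............................................................
............................................................
............................................................
............................................................
............................................................
............................................................
............................................................
............................................................
............................................................
............................................................
............................................................
............................................................
............................................................
.............................#..............................
.........................###................................
..............
[... 3428 characters left out ...]
...............................
.........................................................................................................
.........................................................................................................
.........................................................................................................
.........................................................................................................
.........................................................................................................
.........................................................................................................
top 310 165 3382
top 192 155 420
```

```bash
python3 - <<'E'
from h import *
S=cam("side");a=cv2.imread("pics/side0.png")[:,:,::-1].astype(int); d=S["image"].astype(int)-a
m=np.abs(d).max(2)
y0=160
for y in range(160,200,2): print(y,"".join(" .:#@"[min(4,v//8)] for v in m[y,295:345]))
hh=np.array([np.cos(np.radians(55)),np.sin(np.radians(55)),0])
for deg in(20,25,30):
    ph=np.radians(deg);b=P-.018*hh+UP*.008; q=np.array([b+l*(np.sin(ph)*hh+np.cos(ph)*UP) for l in(.1,.135)]); print(deg,q[1],cv2.projectPoints(q,cv2.Rodrigues(S["R"])[0],S["t"],S["K"],S["D"])[0].reshape(-1,2))
E
```

```text
160                                                   
162                     .                             
164                                      .            
166                                                   
168                                                   
170                                                   
172                                                   
174                                                   
176                 ..#@:   .         .               
178               .@@@:....       .                   
180             . .@@::@@#.                           
182                 #@@@@@:         .                 
184                 .:@@#:.                           
186                  .:.:..     .                     
188    .              .::::: .                        
190                    :                             :
192           .  .     :::..                         .
194                    .##:.                          
196                    .:##.:.                        
198                     .:::..                        
20 [ 0.4812 -0.1079  0.1349] [[317.5978 181.3227]
 [315.2656 174.4885]]
25 [ 0.4874 -0.099   0.1304] [[315.9894 183.5205]
 [313.0427 177.4996]]
30 [ 0.4934 -0.0905  0.1249] [[314.4384 185.8541]
 [310.898  180.7054]]
```

The tip shows at about (313,177) in the side view, where a 25° lean in the pitcher should put it. The pitcher, tube and rest match the starting picture, so I'm handing in.

```bash
python3 -c "
from workcell import env, vision, hand_in
print(hand_in())"
```

```text
the job is handed in; nothing more can be done
None
```

I handed the job in at about 19 s on the robot's clock. The thermometer stands bulb-down in the larger pitcher, leaning about 25° on the rim, and the tube is back in its rest. In the last side-camera comparison the larger pitcher, tube and rest matched the starting picture. No verdict came back, and I didn't check the bystanders at the end.

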